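# Slide the bud vase into its pen on the windowsill

### The arm

A 6-joint arm with a two-finger parallel gripper is mounted at the origin on the work surface. World frame = base frame: x ahead of the robot, y to its left, z up, the work surface at z = 0. Lengths are in m, angles in rad, forces in N, time in s.
With the tool pointing down it reaches from about 0.25 to 0.775 m from the base axis. Payload 8.9 kg.
Tool frame: the origin (TCP) lies midway between the tips of the shut fingers; the grasp point (between the pads) lies grasp_offset behind it (grasp_offset is the distance from the TCP to the grasp point, in m); z points along the fingers, y is the direction in which the jaws open and shut (so a half turn about z gives the same grasp; the last joint's range is limited). The gripper opens to 85 mm and grips with 20 to 120 N. Pads are 22 mm wide; open, the fingers measure 114 mm over their backs; the gripper's body (76 mm by 85 mm) begins 54 mm behind the grasp point. The pads swing forward as they close: fully open they stand 13 mm farther back than shut.
Start: joints at [-1.303, 0.291, -0.153, 1.127, 0, 1.431], TCP at [0.208, -0.482, 0.231] pointing down, gripper open.
Joint ranges: [-2.52, 2.52], [-0.91, 1.74], [-1.3, 1.37], [-1.96, 2.02], [-1.52, 1.47], [-3.14, 3.14]. Speed limits (rad/s): [2.22, 2.22, 2.79, 3.14, 3.14, 3.14].

### API

Orientations are given as a rotation vector (axis times angle).
In Python, from rig import * gives the robot as it stands. The module is installed in compiled form; this text tells all that it offers.
- The arm moves only by the tool servo_tool, never from a script. Its argument "steps" is a list of rows, each a list of 6 numbers: the shift along the tool's x, y, z each as a share of 0.12 m, from -1 to 1, then the turn, a rotation vector about the tool's x, y, z each as a share of 45 degrees, from -1 to 1. A call has 1 to 8 rows; each row is the pose to reach, as a shift and turn from the pose commanded when the call began, along the tool's axes at that moment; what a row does not reach only later rows make up. A row lasts 1/12 s, in which the tool goes at most 41.7 mm and 7.16 degrees, less where a joint would pass 70% of its speed; a pose out of reach is approached as far as the arm can. A call with a number of a shift or a turn outside -1 to 1 is refused whole. A call with a gripper value outside its range is refused whole. "fingers" is the opening, from 0 (shut) to 1 (fully open), set as the call begins (left out, the last holds). The fingers move at their own pace and stop on an object; "force" is the grip in N (left out, the last holds). Time passes only in rows, so rows that repeat a pose let the fingers close. It gives the time, the measured TCP pose, the force and the opening at its end, in the units of the state.
- state(): the state, without advancing time (a new reading comes with each control period).
- read_camera(name): name is "side" or "top"; returns the picture (400x640x3 uint8, red, green, blue); there is no depth.
- camera_model(name): a dict with "mtx" (3x3 intrinsics, pixels), "eye" and "rotation" of the camera in the world. Camera axes: x right, y down, z forward; pixel columns grow to the right and rows downward; lengths in m; the calibration is good to about 2 mm. A picture is of the moment at which its call begins. camera_model takes no time and is no camera call.
- sign_off(): hands the job in, once; it reports no verdict.
The state is a dict: "clock": time; "joint_pos": joint angles; "qd": joint speeds; "joint_efforts": joint torques, N m; "eef_pos": TCP position; "tool_rot": TCP orientation; "force": force on the tool from outside, world axes, zero at the start; "ft_torque": the same for the moment, N m; "width": opening from 0.0 (shut) to 1.0 (fully open).
Only numpy, scipy, OpenCV 4.12 (cv2) and the standard library are available. Lean on these libraries where they do the work, as an engineer would, in place of code of your own. Each camera call takes 0.05 s, during which the arm holds its last target.

### The job

Push the tall terracotta bud vase gently with the fingertips, low on its body so that it slides upright along the sill, through the open front of the low three-sided wooden pen until it stands far enough in for the bar to close. Then swing the pen's hinged wooden bar fully shut behind it with a fingertip. Do not pinch, lift or tip the vase, and leave the mug, glasses case, phone stand and clip where they are.

Things in the scene. Friction and masses are not known exactly. Their poses are not given: they have to be found in the camera images.
- vase: Loose plain terracotta bud vase, about 0.4 kg, 230 mm tall, round: straight sides 60 mm in diameter up to 85 mm high, then narrowing to a 24 mm neck at 205 mm and a 34 mm lip. Origin: centre of its flat foot, z up. A push of 1.5 to 4 N near the foot slides it; pushed above about a fifth of its height it may tip. The hand's body must lean away from the tall neck.
- pen: Fixed U-shaped wooden pen, rails 12 mm thick, 32 mm high, no floor. Origin on the sill; +x points from the open front to the back rail, +y left when looking in. Inner faces: back rail x = 40 mm, side rails y = +-50 mm; side rails end in front at x = -25 mm. The vase touching the back rail has its axis at x = 10 mm; the bar clears it when that is beyond x = -3 mm.
- bar (a joint): Wooden bar on an upright pin at x = -38, y = 56 mm of the pen's frame. Rad: 0 = shut, across the front, pointing to the pen's -y, at a stop; 1.57 = pointing out along its -x; more = splayed to +y; starts at 1.65 to 2. 112 mm long from the pin, 10 mm thick, spans heights 8 to 30 mm. Under 1 N at its end moves it; it stays where left.
- bar_end (a point): Top of the bar's free end, 112 mm from the pin, 30 mm above the sill.
- mug: Bystander: loose blue enamel mug with pens, 80 mm in diameter, 85 mm high (pens to 150 mm), with a handle. Origin: centre of its underside.
- glasses_case: Bystander: loose black hard glasses case, 158 x 62 x 42 mm (x, y, z). Origin: centre of its underside.
- phone_stand: Bystander: loose orange phone stand, 85 x 70 mm foot, 105 mm high. Origin: centre of its underside.
- clip: Bystander: loose grey spring clip lying flat, 70 x 26 mm, about 29 mm high. Origin: under its centre.

How it is judged:
On the way, in this order (a step that is already met when the one before it is completed fails the run):
1. the vase stands upright inside the pen, the bar still open (x of vase in the frame of pen between -0.01 and 0.018 m and y of vase in the frame of pen between -0.026 and 0.026 m and angle between vase's own z axis and vertical below 0.1 rad and height (world z) of vase below 0.006 m and value of joint bar above 0.3 rad), for 0.2 s.
2. the bar is swung shut behind the vase (x of vase in the frame of pen between -0.01 and 0.018 m and y of vase in the frame of pen between -0.026 and 0.026 m and angle between vase's own z axis and vertical below 0.1 rad and height (world z) of vase below 0.006 m and value of joint bar below 0.09 rad), for 0.2 s.
At the end, for the whole second after the job is handed in: The vase stands upright (within 0.1 rad) on the sill and at rest inside the pen, its axis between 10 mm before and 18 mm beyond the pen's origin and within 26 mm of its mid-line, and the bar is shut to within 0.09 rad (all of step 2 and linear speed of vase below 0.01 m/s); the robot touches nothing.
It fails at once if the vase tips (leans more than 0.3 rad) (angle between vase's own z axis and vertical above 0.3 rad).
It fails at once if the vase is lifted off the sill (height (world z) of vase above 0.012 m).
It fails at once if the fingers press on the upper half of the vase (contact force between the fingers and vase above 0.5 N and height (world z) of the grasp point above 0.115 m).
It fails at once if the vase is pinched or shoved hard (more than 25 N from the fingers) (contact force between the fingers and vase above 25 N).
It fails at once if the mug, glasses case, phone stand or clip is moved more than 20 mm (distance of any of mug, glasses_case, phone_stand, clip from where it was at the start of the episode above 0.02 m).
It also fails if it takes over 72 s, if anything falls off the work surface, if the arm or the gripper's body presses on something with over 40 N, if the wrist force passes 120 N, or if a joint passes its speed limit or range.

## Working session

There is one attempt and no reset: what is moved stays moved. The work goes in short steps, Python scripts to look and compute and a tool call to move; the robot and the scene stay as the last step left them, time stands still between calls to the robot, and variables do not carry over. Pictures are saved under pics/ and viewed, and the job is handed in when it is done.

Besides the shell and the picture viewer there is one more tool, called after "Emit:" by a JSON object that holds its "op" and its "data", one argument or row to a line. servo_tool: Moves the arm, as the interface text tells. Its arguments: {"type":"object","properties":{"steps":{"type":"array"},"fingers":{"type":"number"},"force":{"type":"number"}},"required":["steps"]}

```bash
ls; mkdir -p pics; python3 - <<'E'
from rig import *
import cv2,numpy as np
print(state())
for n in("top","side"):
    im=read_camera(n); cv2.imwrite(f"pics/{n}0.png",im[:,:,::-1]); print(n,camera_model(n))
E
```

```text
pics
{'clock': 0.0, 'joint_pos': array([-1.30328414e+00,  2.91269292e-01, -1.54121701e-01,  1.12667946e+00,
       -2.77359783e-05,  1.43150811e+00]), 'qd': array([ 0.00039991, -0.00051546, -0.00026251, -0.00055734,  0.00095304,
       -0.00040325]), 'joint_efforts': array([ 4.79858827e-04, -5.37146330e+01,  3.31366467e+01,  1.61416002e-02,
       -1.32439063e-04, -1.53243327e-06]), 'eef_pos': array([ 0.20761488, -0.48173836,  0.23073973]), 'tool_rot': array([-3.07558640e+00, -6.34347147e-01,  1.71634458e-04]), 'force': array([-0.31231377,  0.15052846, -0.11747268]), 'ft_torque': array([0.04827409, 0.03568016, 0.0142146 ]), 'width': 1.001593274075258}
top {'mtx': array([[382.11024206,   0.        , 324.16628402],
       [  0.        , 382.11024206, 199.8037663 ],
       [  0.        ,   0.        ,   1.        ]]), 'eye': array([0.48016046, 0.11403936, 0.71422276]), 'rotation': array([-2.11970551,  2.14485204, -0.20073445])}
side {'mtx': array([[481.86552591,   0.        , 317.38573866],
       [  0.        , 481.86552591, 197.30014336],
       [  0.        ,   0.        ,   1.        ]]), 'eye': array([0.27048143, 0.61657996, 0.69448421]), 'rotation': array([-0.79080978,  2.62921833, -1.06269944])}
```

View pics/top0.png

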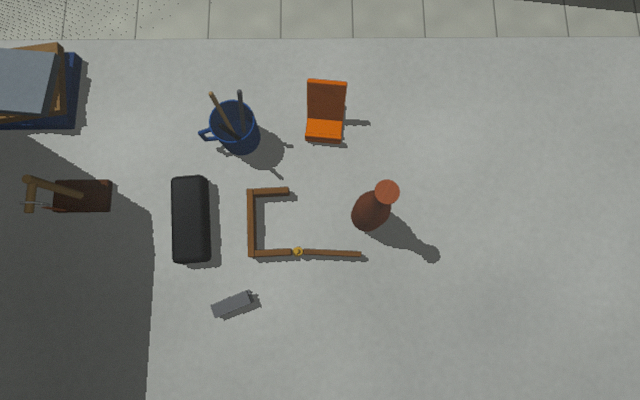

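View pics/side0.png

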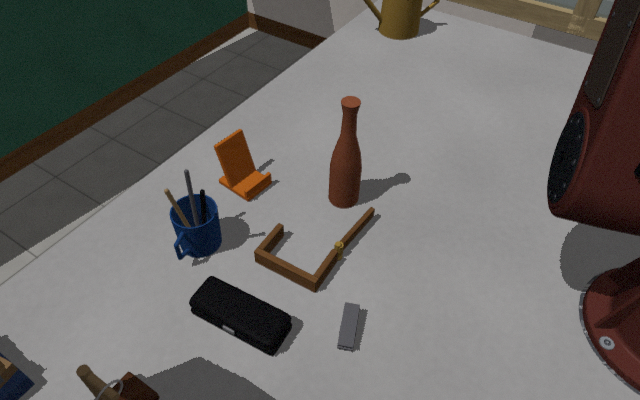

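The top picture shows the pen's back rail at column ~251, its rails at rows ~191 and ~253, the pin at (298,251) and the bar end at (360,254). The vase foot is near (368,215), its lip at (387,192). Next I'll measure these.

```bash
cat > h.py <<'E'
from rig import *
import cv2,numpy as np
from scipy.spatial.transform import Rotation as R
def ray(n,uv):
    c=camera_model(n);d=np.linalg.inv(c["mtx"])@np.array([uv[0],uv[1],1.]);return np.array(c["eye"]),R.from_rotvec(c["rotation"]).as_matrix()@d
def onz(n,uv,z):
    e,d=ray(n,uv);return e+d*(z-e[2])/d[2]
def proj(n,p):
    c=camera_model(n);q=c["mtx"]@(R.from_rotvec(c["rotation"]).as_matrix().T@(np.array(p)-c["eye"]));return q[:2]/q[2]
E
python3 - <<'E'
from h import *
im=cv2.imread("pics/top0.png")
cv2.imwrite("pics/crop0.png",cv2.resize(im[160:280,230:430],None,fx=4,fy=4,interpolation=cv2.INTER_CUBIC))
im2=cv2.imread("pics/side0.png")
cv2.imwrite("pics/crop1.png",cv2.resize(im2[90:300,240:420],None,fx=2.8,fy=2.8,interpolation=cv2.INTER_CUBIC))
hsv=cv2.cvtColor(im,cv2.COLOR_BGR2HSV)
for p in[(251,220),(275,253),(330,253),(370,212),(387,190),(298,251)]: print(p,hsv[p[1],p[0]])
h2=cv2.cvtColor(im2,cv2.COLOR_BGR2HSV)
for p in[(350,103),(345,180),(290,270),(365,220)]: print(p,h2[p[1],p[0]])
E
```

```text
(251, 220) [ 15 134 112]
(275, 253) [ 16 132 104]
(330, 253) [ 14 131 107]
(370, 212) [13 89 69]
(387, 190) [  9 148 140]
(298, 251) [ 22 161 127]
(350, 103) [ 10 153 128]
(345, 180) [  9 170  63]
(290, 270) [ 16 152  87]
(365, 220) [ 16 177  36]
```

View pics/crop0.png

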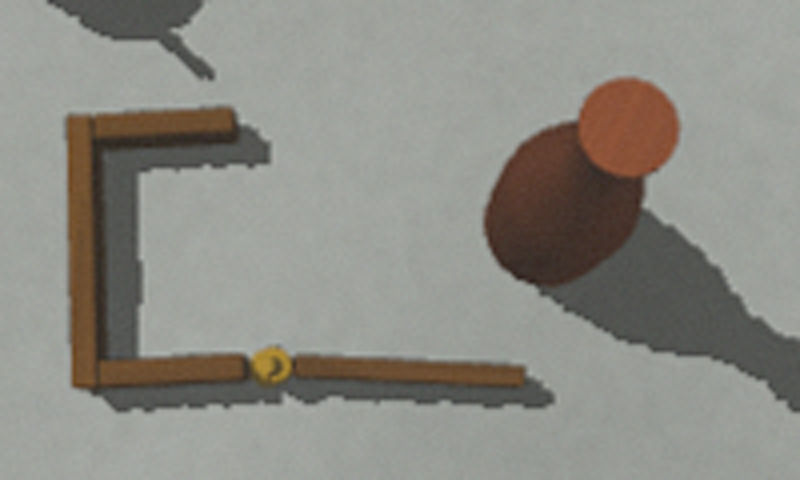

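View pics/crop1.png

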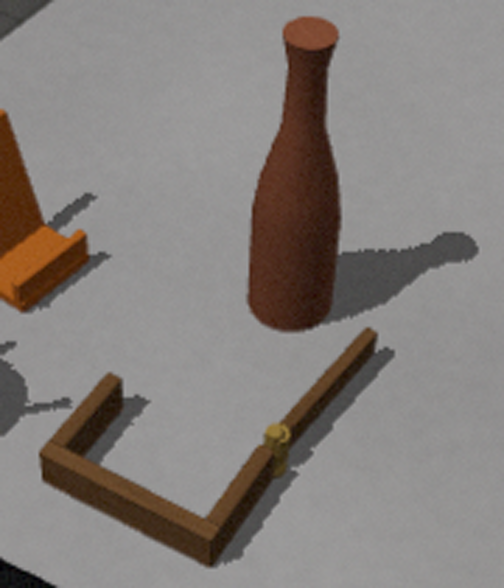

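```bash
python3 - <<'E'
from h import *
C=lambda u,v:(230+(u-1.5)/4,160+(v-1.5)/4)
z=.032
# pen-frame (mm) of top-face corners; which side is +y: pin's side
pts={(52,-62):(67,115),(52,62):(73,387),(-25,-62):(233,107),(-25,62):(245,378),(-25,50):(245,355),(-25,-50):(237,131),(40,62):(99,386)}
W=np.array([onz("top",C(*v),z)[:2] for v in pts.values()]);P=np.array(list(pts.keys()))/1000.
a=P-P.mean(0);b=W-W.mean(0);th=np.arctan2((a[:,0]*b[:,1]-a[:,1]*b[:,0]).sum(),(a*b).sum())
M=np.array([[np.cos(th),-np.sin(th)],[np.sin(th),np.cos(th)]]);o=W.mean(0)-M@P.mean(0)
print("pen",o,th,np.degrees(th)); print("resid mm",((P@M.T+o-W)*1000).round(1).tolist())
pin=onz("top",C(271,366),.04)[:2];print("pin",M.T@(pin-o),"expect -.038,.056")
be=onz("top",C(525,376),.03)[:2]; q=M.T@(be-o)-[-.038,.056];print("bar end",be,q,np.linalg.norm(q),"ang",np.arctan2(-q[0],-q[1]))
lip=onz("top",C(629,128),.23);print("lip top",lip)
S=lambda u,v:(240+(u-.9)/2.8,90+(v-.9)/2.8)
l2=onz("side",S(311,33),.23);print("lip side",l2)
f=onz("side",S(287,329),0);print("front foot edge",f)
for n in("top","side"):
    e,d=ray(n,(320,200));print(n,d)
lp=(lip+l2)[:2]/2
print("vase pen",M.T@(lip[:2]-o),M.T@(l2[:2]-o))
np.savez("pen.npz",o=o,th=th,M=M)
import json
for nm,uv in dict(mug=(234,115),stand=(326,130),case=(190,219),clip=(236,304)).items():
    w=onz("top",uv,.04)[:2];print(nm,w,M.T@(w-o))
E
```

```text
pen [0.56643463 0.19401296] 1.612207178209322 92.37266701208993
resid mm [[0.4, 0.3], [-0.9, 0.7], [0.7, -1.1], [-0.7, -0.4], [1.2, 0.0], [-0.1, 0.3], [-0.7, 0.2]]
pin [-0.03676322  0.05705155] expect -.038,.056
bar end [0.5056347  0.04282478] [-0.1105415   0.01100685] 0.11108814054911038 ang 1.6700413108242582
lip top [0.57728824 0.02760418 0.23      ]
lip side [0.5804951  0.02576064 0.23      ]
front foot edge [0.56864921 0.04881187 0.        ]
top [ 1.76983739e-01  4.91700733e-04 -9.84274180e-01]
side [ 0.36048488 -0.58534532 -0.72627979]
vase pen [-0.16671544 -0.00395514] [-0.16869016 -0.00708293]
mug [0.7641233  0.27294347] [ 0.07067873 -0.20078683]
stand [0.73313485 0.10185439] [-0.09898078 -0.16274203]
case [0.56973638 0.34503044] [ 0.15075133 -0.00955089]
clip [0.42273926 0.25955636] [0.07143606 0.14085875]
```

```bash
cat >> h.py <<'E'
_d=np.load("pen.npz");O=_d["o"];M=_d["M"]
def w(x,y,z): return np.array([*(O+M@[x,y]),z])
def rt(deg):
    px=np.array([*M[:,0],0]);t=np.radians(deg)
    z=np.sin(t)*px-np.cos(t)*np.array([0,0,1.]);y=-np.array([*M[:,1],0]);return np.c_[np.cross(y,z),y,z]
def go(p,deg):
    s=state();T=R.from_rotvec(s["tool_rot"]).as_matrix()
    d=T.T@(np.array(p)-s["eef_pos"])/.12;r=R.from_matrix(T.T@rt(deg)).as_rotvec()/np.radians(45)
    print("shift",d.round(3),"turn",r.round(3))
def st():
    s=state();p=s["eef_pos"];q=M.T@(p[:2]-O);Z=R.from_rotvec(s["tool_rot"]).as_matrix()[:,2]
    print("t",s["clock"].round(2) if hasattr(s["clock"],'round') else s["clock"],"tcp",p.round(4),"pen",q.round(4),"tilt",np.degrees(np.arccos(-Z[2])).round(1),"F",s["force"].round(2),"w",round(s["width"],3),"q",s["joint_pos"].round(2))
E
python3 - <<'E'
from h import *
st();go(w(-.27,-.004,.15),0);go(w(-.27,-.004,.15),45)
E
```

```text
t 0.1 tcp [ 0.2076 -0.4818  0.2308] pen [-0.6603  0.3865] tilt 0.1 F [-0.08 -0.12  0.15] w 0.997 q [-1.3   0.29 -0.15  1.13 -0.    1.43]
shift [ 4.201 -1.875  0.676] turn [-1.000e-03 -1.000e-03 -1.535e+00]
shift [ 4.201 -1.875  0.676] turn [ 0.6    0.872 -1.452]
```

Emit:
{"op": "servo_tool", "data": {
  "steps": [
    [0.25, -0.1, 0, 0, 0, -0.12],
    [0.5, -0.2, 0, 0, 0, -0.25],
    [0.75, -0.3, 0, 0, 0, -0.38],
    [1, -0.45, 0, 0, 0, -0.5],
    [1, -0.45, 0, 0, 0, -0.5]
  ],
  "fingers": 0.35,
  "force": 20
}}

```text
clock: 0.52
eef_pos: [0.2988, -0.3806, 0.231]
tool_rot: [-2.886, -1.235, -0.002]
force: [0.1, 0.1, 0.3]
width: 0.352
```

```bash
python3 -c "
from h import *
st();go(w(-.27,-.004,.15),0)"
```

```text
t 0.5167 tcp [ 0.2988 -0.3806  0.231 ] pen [-0.563   0.2912] tilt 0.2 F [0.08 0.15 0.26] w 0.352 q [-1.06  0.21 -0.26  1.1   0.    1.28]
shift [ 3.464 -0.048  0.684] turn [-1.000e-03 -4.000e-03 -1.023e+00]
```

Emit:
{"op": "servo_tool", "data": {
  "steps": [
    [0.25, 0, 0, 0, 0, -0.12],
    [0.5, 0, 0, 0, 0, -0.25],
    [0.75, 0, 0, 0, 0, -0.38],
    [1, 0, 0.1, 0, 0, -0.5],
    [1, 0, 0.1, 0, 0, -0.5]
  ]
}}

```text
clock: 0.93
eef_pos: [0.382, -0.2954, 0.2178]
tool_rot: [-2.59, -1.774, -0.002]
force: [-1.8, 0.6, -0.6]
width: 0.348
```

```bash
python3 -c "
from h import *
st();go(w(-.27,-.004,.15),0)"
```

```text
t 0.9333 tcp [ 0.382  -0.2954  0.2178] pen [-0.4813  0.2045] tilt 0.2 F [-1.78  0.57 -0.64] w 0.348 q [-0.81  0.22 -0.28  1.07  0.    1.13]
shift [2.307 0.889 0.569] turn [-0.001 -0.003 -0.524]
```

Emit:
{"op": "servo_tool", "data": {
  "steps": [
    [0.25, 0.1, 0, 0, 0, -0.12],
    [0.5, 0.2, 0, 0, 0, -0.25],
    [0.75, 0.3, 0, 0, 0, -0.38],
    [1, 0.4, 0.1, 0, 0, -0.52],
    [1, 0.4, 0.1, 0, 0, -0.52]
  ]
}}

```text
clock: 1.35
eef_pos: [0.4711, -0.2019, 0.2057]
tool_rot: [-2.176, -2.263, -0.002]
force: [-1.4, 0.5, -0.7]
width: 0.351
```

```bash
python3 -c "
from h import *
st();go(w(-.27,-.004,.15),0);go(w(-.27,-.004,.15),45)"
```

```text
t 1.35 tcp [ 0.4711 -0.2019  0.2057] pen [-0.3916  0.1116] tilt 0.1 F [-1.44  0.49 -0.71] w 0.351 q [-0.55  0.28 -0.23  1.06  0.    0.98]
shift [1.015 0.961 0.466] turn [-0.001 -0.003 -0.003]
shift [1.015 0.961 0.466] turn [ 0.001  0.997 -0.003]
```

Emit:
{"op": "servo_tool", "data": {
  "steps": [
    [0.1, 0.2, 0, 0, 0.12, 0],
    [0.2, 0.4, 0, 0, 0.25, 0],
    [0.3, 0.6, 0, 0, 0.38, 0],
    [0.4, 0.8, 0, 0, 0.5, 0],
    [0.5, 0.96, 0, 0, 0.63, 0],
    [0.6, 0.96, 0, 0, 0.76, 0],
    [0.7, 0.96, 0.1, 0, 0.88, 0],
    [0.7, 0.96, 0.2, 0, 1.0, 0]
  ]
}}

```text
clock: 2.02
eef_pos: [0.5824, -0.1173, 0.1837]
tool_rot: [-1.728, -1.78, -0.721]
force: [-0.7, -0.0, -0.4]
width: 0.353
```

```bash
python3 -c "
from h import *
st();go(w(-.25,-.004,.012),45)
im=read_camera('top');cv2.imwrite('pics/top1.png',im[:,:,::-1])"
```

```text
t 2.0167 tcp [ 0.5824 -0.1173  0.1837] pen [-0.3117 -0.0031] tilt 45.2 F [-0.68 -0.01 -0.4 ] w 0.353 q [-0.64  0.83  0.33  1.63  0.59  0.73]
shift [-0.653 -0.     1.373] turn [ 0.012 -0.005 -0.01 ]
```

View pics/top1.png

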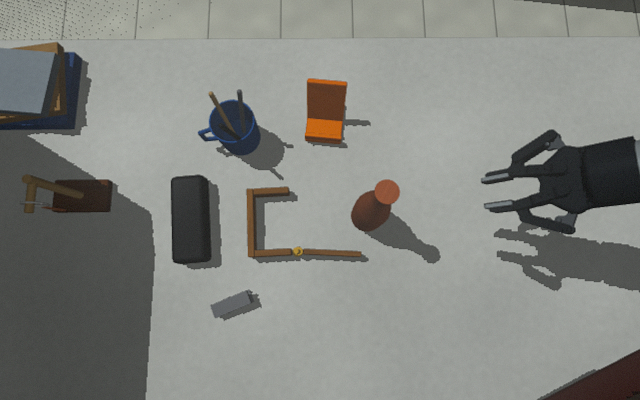

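The hand is tilted 45° with its fingertips at about (485,180) and (487,207), in line with the vase. Next I'll descend behind it.

Emit:
{"op": "servo_tool", "data": {
  "steps": [
    [-0.15, 0, 0.2, 0, 0, 0],
    [-0.3, 0, 0.4, 0, 0, 0],
    [-0.4, 0, 0.6, 0, 0, 0],
    [-0.5, 0, 0.8, 0, 0, 0],
    [-0.5, 0, 1.0, 0, 0, 0],
    [-0.5, 0, 1.0, 0, 0, 0]
  ]
}}

```text
clock: 2.57
eef_pos: [0.5783, -0.0729, 0.0532]
tool_rot: [-1.729, -1.778, -0.712]
force: [0.2, -0.4, 0.3]
width: 0.349
```

```bash
python3 -c "
from h import *
st();go(w(-.245,-.004,.012),45)"
```

```text
t 2.5667 tcp [ 0.5783 -0.0729  0.0532] pen [-0.2672 -0.0009] tilt 45.1 F [ 0.17 -0.4   0.35] w 0.349 q [-0.59  0.9   0.12  1.32  0.61  0.79]
shift [-0.112  0.026  0.374] turn [ 0.005 -0.002 -0.015]
```

Emit:
{"op": "servo_tool", "data": {
  "steps": [
    [-0.05, 0.02, 0.1, 0, 0, 0],
    [-0.1, 0.04, 0.2, 0, 0, 0],
    [-0.12, 0.04, 0.3, 0, 0, 0],
    [-0.12, 0.04, 0.36, 0, 0, -0.01],
    [-0.12, 0.04, 0.36, 0, 0, -0.01]
  ]
}}

```text
clock: 2.98
eef_pos: [0.5844, -0.0546, 0.0153]
tool_rot: [-1.724, -1.791, -0.719]
force: [0.2, -0.9, 0.2]
width: 0.35
```

```bash
python3 -c "
from h import *
st();go(w(-.215,-.005,.012),45);go(w(-.115,-.005,.012),45)
im=read_camera('top');cv2.imwrite('pics/top2.png',im[:,:,::-1])
im=read_camera('side');cv2.imwrite('pics/side2.png',im[:,:,::-1])"
```

```text
t 2.9833 tcp [ 0.5844 -0.0546  0.0153] pen [-0.2492 -0.0076] tilt 45.0 F [ 0.17 -0.88  0.16] w 0.35 q [-0.56  0.94  0.09  1.23  0.63  0.81]
shift [ 0.182 -0.024  0.22 ] turn [ 0.009  0.001 -0.   ]
shift [ 0.772 -0.028  0.809] turn [ 0.009  0.001 -0.   ]
```

View pics/top2.png

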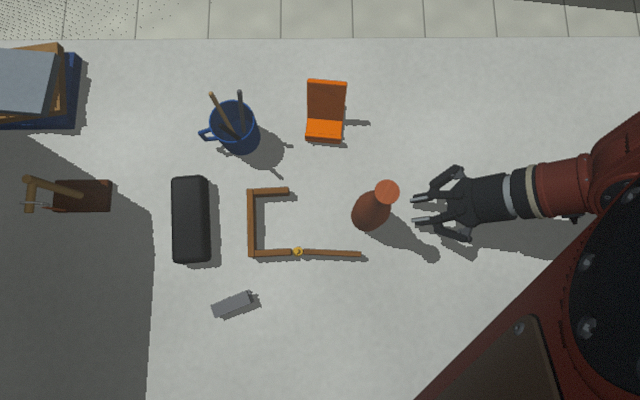

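View pics/side2.png

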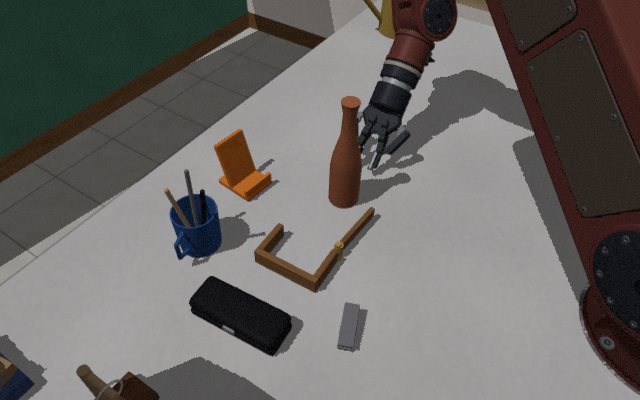

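Fingertips sit at (415,197) and (415,222), behind the vase and clear of it. I'll push slowly along pen +x.

Emit:
{"op": "servo_tool", "data": {
  "steps": [
    [0.03, -0.01, 0.05, 0, 0, 0],
    [0.06, -0.02, 0.09, 0, 0, 0],
    [0.09, -0.02, 0.12, 0, 0, 0],
    [0.12, -0.02, 0.15, 0, 0, 0],
    [0.14, -0.02, 0.17, 0, 0, 0],
    [0.16, -0.02, 0.19, 0, 0, 0],
    [0.18, -0.02, 0.21, 0, 0, 0],
    [0.2, -0.02, 0.23, 0, 0, 0]
  ]
}}

```text
clock: 3.75
eef_pos: [0.5811, -0.0183, 0.0128]
tool_rot: [-1.724, -1.79, -0.72]
force: [0.1, -0.2, -0.1]
width: 0.348
```

```bash
python3 -c "
from h import *
st();go(w(-.115,-.006,.012),45)"
```

```text
t 3.75 tcp [ 0.5811 -0.0183  0.0128] pen [-0.2127 -0.0059] tilt 45.0 F [ 0.13 -0.17 -0.09] w 0.348 q [-0.51  0.91  0.01  1.15  0.65  0.86]
shift [ 0.571 -0.004  0.58 ] turn [ 0.01  0.   -0.  ]
```

Emit:
{"op": "servo_tool", "data": {
  "steps": [
    [0.02, 0, 0.02, 0, 0, 0],
    [0.04, 0, 0.04, 0, 0, 0],
    [0.06, 0, 0.06, 0, 0, 0],
    [0.08, 0, 0.08, 0, 0, 0],
    [0.1, 0, 0.1, 0, 0, 0],
    [0.12, 0, 0.12, 0, 0, 0],
    [0.14, 0, 0.14, 0, 0, 0],
    [0.16, 0, 0.16, 0, 0, 0]
  ]
}}

```text
clock: 4.42
eef_pos: [0.5803, 0.0085, 0.0127]
tool_rot: [-1.724, -1.791, -0.72]
force: [0.3, -3.7, 0.9]
width: 0.347
```

```bash
python3 -c "
from h import *
st();go(w(-.115,-.006,.012),45)
im=read_camera('top');cv2.imwrite('pics/top3.png',im[:,:,::-1])
im=read_camera('side');cv2.imwrite('pics/side3.png',cv2.resize(im[80:240,280:440,::-1],None,fx=3,fy=3))"
```

```text
t 4.4167 tcp [0.5803 0.0085 0.0127] pen [-0.1859 -0.0061] tilt 45.0 F [ 0.32 -3.71  0.87] w 0.347 q [-0.48  0.88 -0.04  1.1   0.67  0.9 ]
shift [ 0.414 -0.005  0.422] turn [ 0.011  0.001 -0.   ]
```

View pics/top3.png

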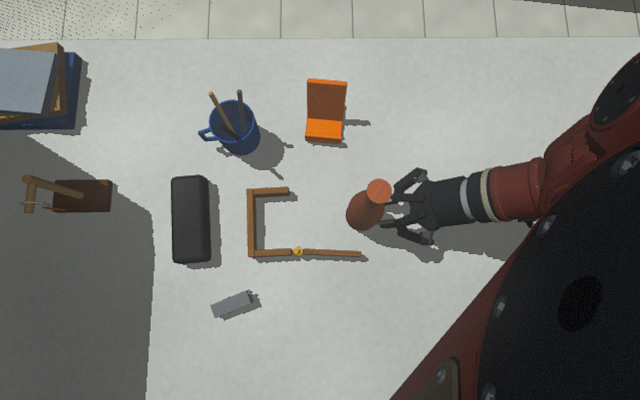

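View pics/side3.png

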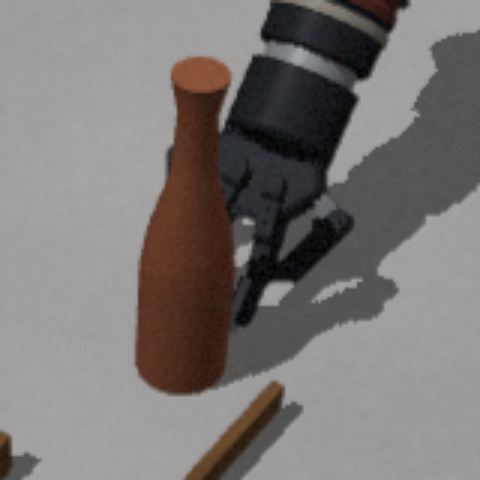

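The vase slides upright with about 3.7 N on it, and its lip has moved from column 387 to about 379. I'll measure the vase position against the TCP.

```bash
cat >> h.py <<'E'
def lip(save=None):
    im=read_camera('top')
    if save: cv2.imwrite(save,im[:,:,::-1])
    h=cv2.cvtColor(im,cv2.COLOR_RGB2HSV);m=cv2.inRange(h,(5,125,115),(11,185,255))
    m=cv2.morphologyEx(m,cv2.MORPH_OPEN,np.ones((3,3)))
    n,l,s,c=cv2.connectedComponentsWithStats(m)
    for i in range(1,n):
        if 300<s[i,4]<800 and abs(s[i,2]-s[i,3])<5:
            p=onz('top',c[i],.23);print("lip px",c[i].round(1),"area",s[i,4],s[i,2:4],"pen xy",(M.T@(p[:2]-O)).round(4))
E
python3 -c "
from h import *
lip();st()"
```

```text
lip px [378.1 191.1] area 469 [25 24] pen xy [-0.1554 -0.0053]
t 4.5667 tcp [0.5801 0.0089 0.0128] pen [-0.1855 -0.006 ] tilt 45.0 F [ 0.07 -0.26 -0.09] w 0.354 q [-0.48  0.88 -0.04  1.1   0.67  0.9 ]
```

Emit:
{"op": "servo_tool", "data": {
  "steps": [
    [0.02, 0, 0.02, 0, 0, 0],
    [0.05, 0, 0.05, 0, 0, 0],
    [0.08, 0, 0.08, 0, 0, 0],
    [0.11, 0, 0.11, 0, 0, 0],
    [0.14, -0.01, 0.14, 0, 0, 0],
    [0.17, -0.01, 0.17, 0, 0, 0],
    [0.2, -0.01, 0.2, 0, 0, 0],
    [0.23, -0.01, 0.23, 0, 0, 0]
  ]
}}

```text
clock: 5.23
eef_pos: [0.5774, 0.0481, 0.0128]
tool_rot: [-1.724, -1.79, -0.72]
force: [0.4, -3.9, 0.6]
width: 0.349
```

```bash
python3 -c "
from h import *
st();lip();go(w(-.024,-.004,.0125),45)"
```

```text
t 5.2333 tcp [0.5774 0.0481 0.0128] pen [-0.1462 -0.0049] tilt 45.0 F [ 0.37 -3.92  0.61] w 0.349 q [-0.42  0.85 -0.1   1.02  0.69  0.96]
shift [ 0.712 -0.012  0.717] turn [ 0.009 -0.001 -0.   ]
```

Emit:
{"op": "servo_tool", "data": {
  "steps": [
    [0.03, 0, 0.03, 0, 0, 0],
    [0.06, 0, 0.06, 0, 0, 0],
    [0.09, 0, 0.09, 0, 0, 0],
    [0.12, 0, 0.12, 0, 0, 0],
    [0.15, 0, 0.15, 0, 0, 0],
    [0.18, 0, 0.18, 0, 0, 0],
    [0.21, 0, 0.21, 0, 0, 0],
    [0.24, 0, 0.24, 0, 0, 0]
  ]
}}

```text
clock: 5.95
eef_pos: [0.576, 0.0888, 0.0127]
tool_rot: [-1.724, -1.79, -0.72]
force: [0.3, -3.2, 0.3]
width: 0.347
```

```bash
python3 -c "
from h import *
st();lip('pics/top4.png');go(w(-.024,-.004,.0125),45)"
```

```text
t 5.95 tcp [0.576  0.0888 0.0127] pen [-0.1056 -0.0052] tilt 45.0 F [ 0.32 -3.17  0.3 ] w 0.347 q [-0.36  0.83 -0.16  0.94  0.71  1.04]
lip px [316.  195.7] area 518 [29 29] pen xy [-0.0748 -0.0033]
shift [ 0.473 -0.012  0.477] turn [ 0.01  -0.001 -0.   ]
```

View pics/top4.png

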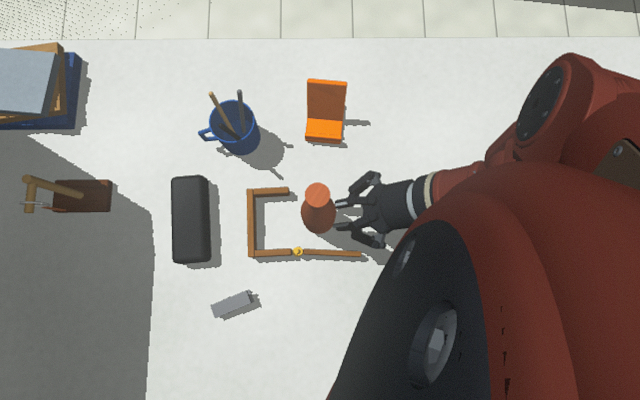

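The vase (lip at (316,196)) is at pen (-75, -3) mm and heading in on the mid-line. I'll keep pushing.

Emit:
{"op": "servo_tool", "data": {
  "steps": [
    [0.03, 0, 0.03, 0, 0, 0],
    [0.06, 0, 0.06, 0, 0, 0],
    [0.09, 0, 0.09, 0, 0, 0],
    [0.12, 0, 0.12, 0, 0, 0],
    [0.15, 0, 0.15, 0, 0, 0],
    [0.18, 0, 0.18, 0, 0, 0],
    [0.21, 0, 0.21, 0, 0, 0],
    [0.24, 0, 0.24, 0, 0, 0]
  ]
}}

```text
clock: 6.67
eef_pos: [0.5746, 0.1295, 0.0127]
tool_rot: [-1.724, -1.79, -0.72]
force: [0.0, -2.8, 0.8]
width: 0.347
```

```bash
python3 -c "
from h import *
st();lip('pics/top5.png');go(w(-.025,-.004,.0125),45)"
```

```text
t 6.6667 tcp [0.5746 0.1295 0.0127] pen [-0.0648 -0.0055] tilt 45.0 F [ 0.03 -2.78  0.81] w 0.347 q [-0.29  0.8  -0.21  0.86  0.73  1.12]
lip px [285.4 196.6] area 494 [26 24] pen xy [-0.0355 -0.0043]
shift [ 0.227 -0.012  0.231] turn [ 0.01  -0.001 -0.   ]
```

View pics/top5.png

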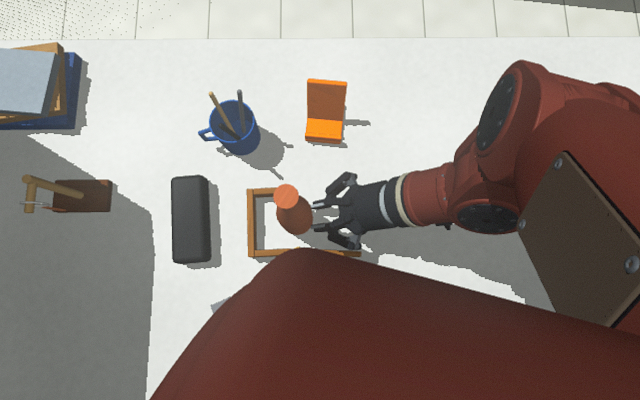

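Emit:
{"op": "servo_tool", "data": {
  "steps": [
    [0.03, 0, 0.03, 0, 0, 0],
    [0.06, 0, 0.06, 0, 0, 0],
    [0.09, 0, 0.09, 0, 0, 0],
    [0.12, 0, 0.12, 0, 0, 0],
    [0.15, 0, 0.15, 0, 0, 0],
    [0.18, 0, 0.18, 0, 0, 0],
    [0.21, 0, 0.21, 0, 0, 0],
    [0.23, 0, 0.23, 0, 0, 0]
  ]
}}

```text
clock: 7.38
eef_pos: [0.5731, 0.1686, 0.0127]
tool_rot: [-1.724, -1.79, -0.72]
force: [0.2, -3.3, 0.4]
width: 0.35
```

```bash
python3 -c "
from h import *
st();lip('pics/top6.png');st()
im=read_camera('side');cv2.imwrite('pics/side6.png',im[:,:,::-1])"
```

```text
t 7.3833 tcp [0.5731 0.1686 0.0127] pen [-0.0256 -0.0056] tilt 45.0 F [ 0.18 -3.29  0.4 ] w 0.35 q [-0.23  0.78 -0.25  0.79  0.75  1.2 ]
lip px [255.5 197.7] area 494 [26 25] pen xy [ 0.0031 -0.0049]
t 7.4333 tcp [0.573  0.1691 0.0128] pen [-0.0252 -0.0055] tilt 45.0 F [ 0.17 -1.6  -0.23] w 0.351 q [-0.23  0.78 -0.25  0.79  0.75  1.2 ]
```

View pics/top6.png

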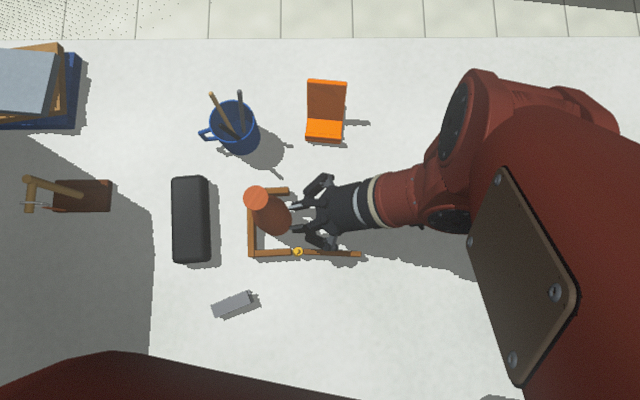

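View pics/side6.png

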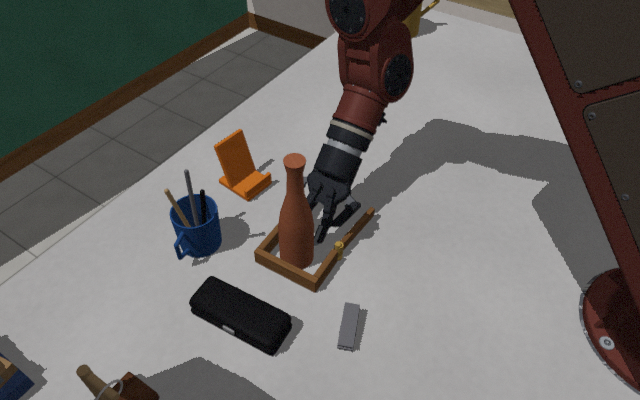

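The vase stands upright in the pen at about (3, -5) mm, lip at (255,198), and the bar is still open. I'll push 2 mm more for margin, settle, then retreat straight back.

Emit:
{"op": "servo_tool", "data": {
  "steps": [
    [0.01, 0, 0.01, 0, 0, 0],
    [0.015, 0, 0.015, 0, 0, 0],
    [0.015, 0, 0.015, 0, 0, 0],
    [0.015, 0, 0.015, 0, 0, 0],
    [0, 0, 0, 0, 0, 0],
    [-0.05, 0, -0.05, 0, 0, 0],
    [-0.1, 0, -0.1, 0, 0, 0],
    [-0.2, 0, -0.2, 0, 0, 0]
  ]
}}

```text
clock: 8.15
eef_pos: [0.5741, 0.1341, 0.0129]
tool_rot: [-1.722, -1.79, -0.72]
force: [0.5, 0.2, -0.4]
width: 0.354
```

```bash
python3 -c "
from h import *
st();lip();go(w(-.16,-.004,.10),45)"
```

```text
t 8.15 tcp [0.5741 0.1341 0.0129] pen [-0.0602 -0.0051] tilt 45.0 F [ 0.49  0.22 -0.44] w 0.354 q [-0.29  0.8  -0.22  0.86  0.74  1.13]
lip px [254.1 197.6] area 487 [25 25] pen xy [ 0.0049 -0.005 ]
shift [-0.052 -0.006 -1.082] turn [ 0.012  0.001 -0.001]
```

Emit:
{"op": "servo_tool", "data": {
  "steps": [
    [-0.1, 0, -0.15, 0, 0, 0],
    [-0.2, 0, -0.3, 0, 0, 0],
    [-0.2, 0, -0.5, 0, 0, 0],
    [-0.1, 0, -0.75, 0, 0, 0],
    [-0.05, -0.2, -1.0, 0, 0, 0],
    [-0.05, -0.5, -1.0, 0, 0, 0],
    [-0.05, -0.8, -1.0, 0, 0, 0],
    [-0.05, -1.0, -1.0, 0, 0, 0]
  ],
  "fingers": 0
}}

```text
clock: 8.87
eef_pos: [0.4547, 0.0402, 0.0931]
tool_rot: [-1.725, -1.789, -0.72]
force: [1.2, -0.5, 0.0]
width: 0.002
```

```bash
python3 -c "
from h import *
lip('pics/top7.png');st();go(w(-.115,.108,.016),45)"
```

```text
lip px [253.9 197.5] area 478 [25 24] pen xy [ 0.005  -0.0052]
t 8.9167 tcp [0.4512 0.0409 0.093 ] pen [-0.1482  0.1215] tilt 45.1 F [-2.02  1.07 -0.95] w -0.001 q [-0.54  0.6  -0.4   1.07  0.64  0.83]
shift [-0.259  0.11   0.65 ] turn [ 0.007 -0.002 -0.006]
```

View pics/top7.png

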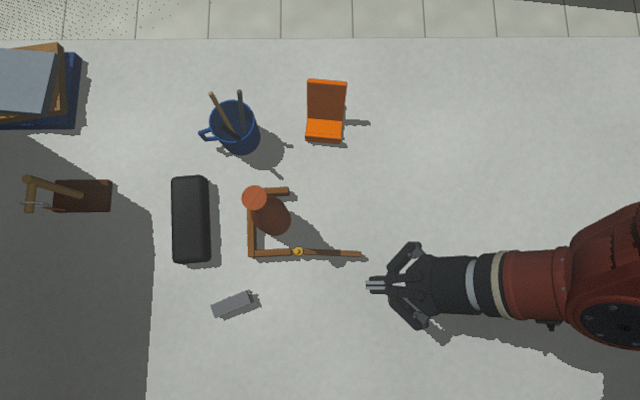

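The vase stayed at pen (5, -5) mm, with its lip at (254,197). The shut fingertips are at (368,285), outside the bar's outer face. Descending there.

Emit:
{"op": "servo_tool", "data": {
  "steps": [
    [-0.05, 0.05, 0.15, 0, 0, 0],
    [-0.1, 0.1, 0.3, 0, 0, 0],
    [-0.2, 0.11, 0.45, 0, 0, 0],
    [-0.25, 0.11, 0.6, 0, 0, 0],
    [-0.26, 0.11, 0.65, 0, 0, 0],
    [-0.26, 0.11, 0.65, 0, 0, 0]
  ]
}}

```text
clock: 9.42
eef_pos: [0.4688, 0.0748, 0.0149]
tool_rot: [-1.723, -1.788, -0.719]
force: [0.4, 0.1, 0.3]
width: 0.004
```

```bash
python3 -c "
from h import *
lip('pics/top8.png');st()
# arc in tool axes relative to here
s=state();T=R.from_rotvec(s['tool_rot']).as_matrix()
for f,r,rho in [(1.67,.078,.016),(1.5,.078,.015),(1.3,.078,.015),(1.1,.078,.014),(.9,.078,.014),(.7,.078,.013),(.5,.078,.012),(.3,.078,.011),(.1,.078,.01),(0,.078,.01)]:
    p=np.array([-.038,.056])+r*np.array([-np.sin(f),-np.cos(f)])+(.005+rho)*np.array([-np.cos(f),np.sin(f)])
    print(f,p.round(3),(T.T@(w(*p,.016)-s['eef_pos'])/.12).round(3))
"
```

```text
lip px [254.  197.5] area 479 [25 24] pen xy [ 0.005  -0.0053]
t 9.4667 tcp [0.4694 0.0743 0.0156] pen [-0.1156  0.1019] tilt 45.0 F [ 0.17  0.86 -0.02] w 0.0 q [-0.46  0.72 -0.43  0.86  0.67  0.92]
1.67 [-0.114  0.085] [0.015 0.144 0.011]
1.5 [-0.117  0.07 ] [-0.007  0.263 -0.01 ]
1.3 [-0.119  0.054] [-0.014  0.396 -0.016]
1.1 [-0.116  0.038] [-0.     0.537 -0.001]
0.9 [-0.111  0.022] [0.031 0.663 0.03 ]
0.7 [-0.102  0.008] [0.083 0.783 0.084]
0.5 [-0.09  -0.004] [0.152 0.884 0.154]
0.3 [-0.076 -0.014] [0.234 0.962 0.237]
0.1 [-0.061 -0.02 ] [0.326 1.014 0.329]
0 [-0.053 -0.022] [0.372 1.03  0.375]
```

View pics/top8.png

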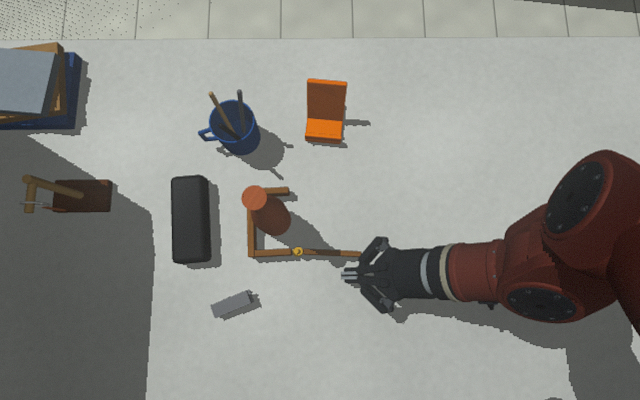

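Fingertips are down at (345,275), just outside the bar, and nothing is touched. I'll swing the bar along the arc.

Emit:
{"op": "servo_tool", "data": {
  "steps": [
    [0, 0.06, 0, 0, 0, 0],
    [0, 0.12, 0, 0, 0, 0],
    [0, 0.18, 0, 0, 0, 0],
    [0, 0.24, 0, 0, 0, 0],
    [-0.01, 0.3, -0.01, 0, 0, 0],
    [-0.01, 0.36, -0.01, 0, 0, 0],
    [-0.01, 0.42, -0.01, 0, 0, 0],
    [0, 0.48, 0, 0, 0, 0]
  ]
}}

```text
clock: 10.13
eef_pos: [0.5281, 0.0762, 0.0158]
tool_rot: [-1.724, -1.79, -0.72]
force: [-0.5, 0.1, -0.6]
width: -0.003
```

```bash
python3 -c "
from h import *
lip('pics/top9.png');st()
"
```

```text
lip px [254.  197.5] area 481 [25 24] pen xy [ 0.005  -0.0052]
t 10.1833 tcp [0.5293 0.0765 0.0159] pen [-0.1159  0.042 ] tilt 45.0 F [ 1.3  -0.24  0.75] w 0.001 q [-0.41  0.78 -0.28  0.91  0.7   0.98]
```

View pics/top9.png

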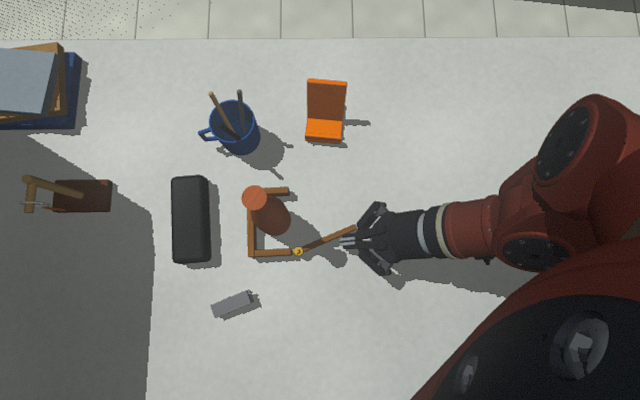

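The bar is following, now at about 1.15 rad with its end near (355,228). Continuing the arc.

Emit:
{"op": "servo_tool", "data": {
  "steps": [
    [0, 0.06, 0, 0, 0, 0],
    [0.01, 0.12, 0.01, 0, 0, 0],
    [0.03, 0.17, 0.03, 0, 0, 0],
    [0.05, 0.23, 0.05, 0, 0, 0],
    [0.08, 0.29, 0.08, 0, 0, 0],
    [0.11, 0.34, 0.11, 0, 0, 0],
    [0.15, 0.39, 0.15, 0, 0, 0],
    [0.19, 0.43, 0.19, 0, 0, 0]
  ]
}}

```text
clock: 10.85
eef_pos: [0.5783, 0.1112, 0.0161]
tool_rot: [-1.724, -1.79, -0.72]
force: [0.1, 0.0, -0.1]
width: 0.0
```

```bash
python3 -c "
from h import *
lip('pics/top10.png');st()
go(w(-.05,-.022,.016),45)
"
```

```text
lip px [254.  197.7] area 488 [25 25] pen xy [ 0.0049 -0.005 ]
t 10.9 tcp [0.5787 0.1123 0.0163] pen [-0.0821 -0.0089] tilt 45.0 F [0.45 1.76 0.63] w -0.0 q [-0.32  0.81 -0.18  0.91  0.73  1.09]
shift [0.188 0.108 0.192] turn [ 0.01  -0.     0.001]
```

View pics/top10.png

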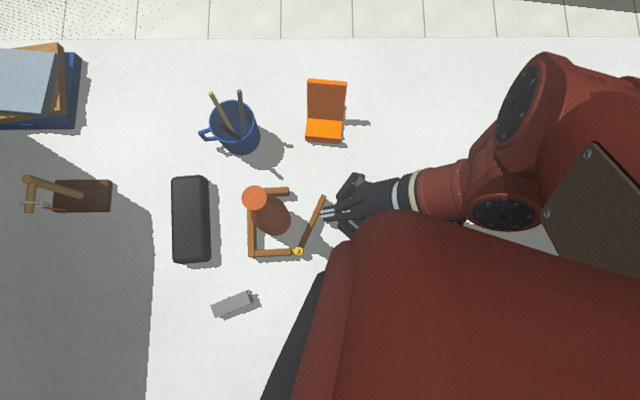

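The bar is at about 0.45 rad, its end at (323,197). Now the last part.

Emit:
{"op": "servo_tool", "data": {
  "steps": [
    [0.03, 0.03, 0.03, 0, 0, 0],
    [0.06, 0.05, 0.06, 0, 0, 0],
    [0.09, 0.07, 0.09, 0, 0, 0],
    [0.12, 0.09, 0.12, 0, 0, 0],
    [0.15, 0.1, 0.15, 0, 0, 0],
    [0.17, 0.11, 0.17, 0, 0, 0],
    [0.19, 0.11, 0.19, 0, 0, 0],
    [0.2, 0.11, 0.2, 0, 0, 0]
  ]
}}

```text
clock: 11.57
eef_pos: [0.5897, 0.1452, 0.0163]
tool_rot: [-1.724, -1.79, -0.72]
force: [-0.2, -0.6, 0.9]
width: 0.001
```

```bash
python3 -c "
from h import *
lip('pics/top11.png');st()
"
```

```text
lip px [254.1 197.7] area 491 [25 25] pen xy [ 0.0049 -0.0049]
t 11.6167 tcp [0.5896 0.1453 0.0163] pen [-0.0497 -0.0211] tilt 45.0 F [-0.08  0.31 -0.43] w -0.003 q [-0.26  0.81 -0.18  0.86  0.74  1.16]
```

View pics/top11.png

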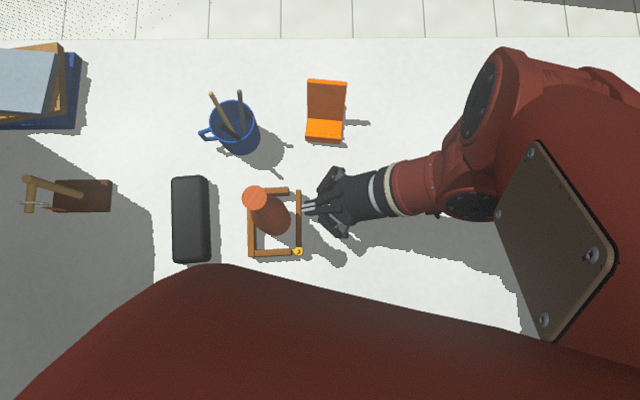

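The bar looks nearly shut, end at about (299,190) and pin at (298,251). I'll press it on to its stop.

Emit:
{"op": "servo_tool", "data": {
  "steps": [
    [0.01, 0, 0.01, 0, 0, 0],
    [0.02, 0, 0.02, 0, 0, 0],
    [0.03, 0, 0.03, 0, 0, 0],
    [0.03, 0, 0.03, 0, 0, 0]
  ]
}}

```text
clock: 11.95
eef_pos: [0.5898, 0.1488, 0.0161]
tool_rot: [-1.726, -1.791, -0.719]
force: [-1.8, -7.7, 3.2]
width: -0.003
```

```bash
python3 -c "
from h import *
lip('pics/top12.png');st()
im=cv2.imread('pics/top12.png');cv2.imwrite('pics/c12.png',cv2.resize(im[170:270,230:330],None,fx=6,fy=6,interpolation=cv2.INTER_CUBIC))
print(proj('top',w(-.038,-.056,.03)),proj('top',w(-.038,.056,.03)))
"
```

```text
lip px [254.1 197.7] area 490 [25 25] pen xy [ 0.0049 -0.0049]
t 12.0 tcp [0.5897 0.1488 0.0162] pen [-0.0462 -0.0214] tilt 44.9 F [-2.05 -8.27  2.4 ] w -0.008 q [-0.25  0.81 -0.18  0.85  0.74  1.17]
[295.81488431 189.07840035] [298.38833164 250.74644745]
```

View pics/c12.png

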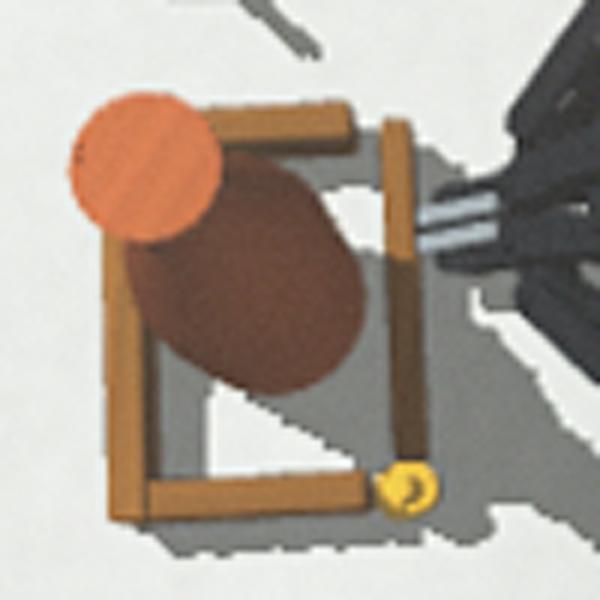

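The bar is on its stop: force is up to 8 N, and its end is at column ~296 against a predicted 295.8 when shut. Retreating straight back, then up.

Emit:
{"op": "servo_tool", "data": {
  "steps": [
    [-0.02, 0, -0.02, 0, 0, 0],
    [-0.05, 0, -0.05, 0, 0, 0],
    [-0.1, 0, -0.1, 0, 0, 0],
    [-0.2, 0, -0.2, 0, 0, 0],
    [-0.35, 0, -0.35, 0, 0, 0],
    [-0.45, 0, -0.5, 0, 0, 0],
    [-0.45, 0, -0.7, 0, 0, 0],
    [-0.45, 0, -0.9, 0, 0, 0]
  ]
}}

```text
clock: 12.67
eef_pos: [0.5927, 0.0339, 0.0543]
tool_rot: [-1.724, -1.788, -0.719]
force: [-0.4, -0.2, -0.4]
width: 0.001
```

Emit:
{"op": "servo_tool", "data": {
  "steps": [
    [0, 0, -0.2, 0, 0, 0],
    [0, 0, -0.4, 0, 0, 0],
    [0, 0, -0.6, 0, 0, 0],
    [0, 0, -0.6, 0, 0, 0],
    [0, 0, -0.6, 0, 0, 0]
  ]
}}

```text
clock: 13.08
eef_pos: [0.5954, -0.017, 0.1056]
tool_rot: [-1.726, -1.79, -0.722]
force: [0.0, 0.2, 0.0]
width: 0.002
```

```bash
python3 -c "
from h import *
lip('pics/top13.png');st()
im=read_camera('side');cv2.imwrite('pics/side13.png',im[:,:,::-1])
im=cv2.imread('pics/top13.png');cv2.imwrite('pics/c13.png',cv2.resize(im[170:270,230:330],None,fx=6,fy=6,interpolation=cv2.INTER_CUBIC))
"
```

```text
lip px [254.  197.5] area 478 [25 24] pen xy [ 0.005  -0.0052]
t 13.1333 tcp [ 0.5948 -0.0159  0.1049] pen [-0.2109 -0.0196] tilt 45.0 F [0.44 0.35 0.44] w -0.001 q [-0.5   0.81  0.09  1.32  0.66  0.87]
```

View pics/c13.png

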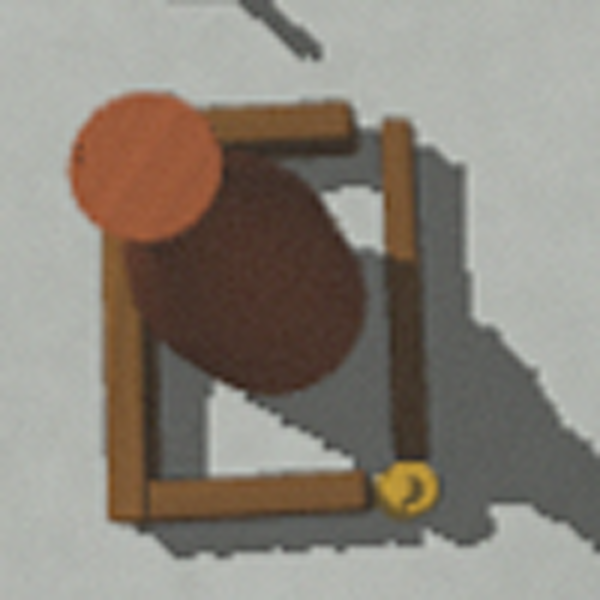

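View pics/side13.png

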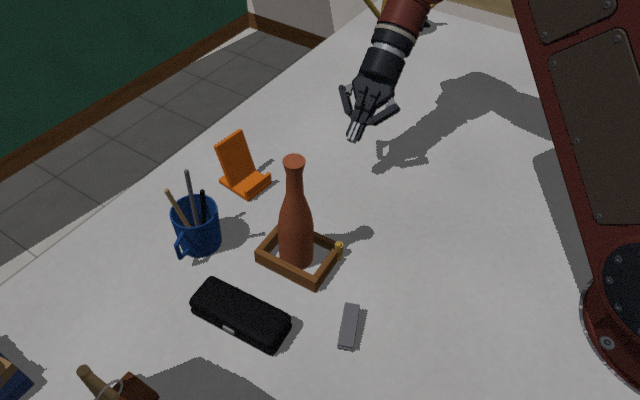

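The vase stands upright in the shut pen, its lip at (294,160) in the side view. The bystanders haven't moved and the hand is clear, so I'm handing in.

```bash
python3 -c "
from rig import *
print(sign_off())"
```

```text
the job is handed in; nothing more can be done
None
```

I slid the vase upright into the pen with two partly open fingertips. They pushed low on the body at about 3–4 N, with the hand tilted 45° away from the neck. I then swung the bar onto its stop with the shut fingertips, backed off and handed the job in at about 13 s; no verdict was reported.

- **Vase:** the last pictures show it standing upright with its axis at about x = 5 mm, y = -5 mm in the pen's frame, unchanged while the bar closed.
- **Bar:** its end stands at column 296, where a shut bar should be (295.8). The force rose to about 8 N when it met the stop.
- **Surroundings:** the mug, glasses case, phone stand and clip look unmoved, and the robot touches nothing.

No check failed or disagreed. The lip detector missed the vase once during the push but found it again on the next picture.

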